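# Take the primed wheel off the keyhole drying rack

### The job

The primed toy wheel on the square-gripped spindle is dry. Slide that spindle along its slot to the wide end, lift it out of the drying rack, and stand it upright in the empty brown tray, setting it down rather than dropping it. Leave the round-gripped spindle hanging where it is.

Things in the scene. Friction and masses are not known exactly. Their poses are not given: they have to be found in the camera images.
- wheel_spindle: Loose spindle to move, about 0.2 kg: pale wood grip, SQUARE 24 x 24 mm, 55 tall; steel collar 46 mm across, 6 thick; 8 mm stem; grey wheel 50 mm across, 16 thick, on whose flat underside it stands. Origin mid-grip, z up, x and y square to the grip's faces. Below the origin: collar underside 33.5 mm, wheel top 71.5, wheel underside 87.5. Hangs by its collar on the rack, wheel below the sheet.
- funnel_spindle: The other hung spindle, to be left alone: same height, collar and stem, but its pale wood grip is ROUND, 24 mm across, and a grey cone hangs at its bottom. Origin mid-grip, z up. It hangs in the other slot.
- rack: Fixed bare-metal rack, 200 (x) by 220 mm (y); sheet 6 thick, its top 70 mm above the bench. Origin on the bench under its centre, z up. Two keyhole slots along x, at y = -55 and +55 mm, one spindle in each: 22 mm wide from x = -80 to +10, then a wide opening 74 mm across centred at x = +47, the only place the wheel passes. Stems start at x = -65 to -35; one let go at the wide end drops 16 mm.
- tray: Fixed open square tray of plain brown board, 150 x 150 mm outside, 35 mm high, walls and floor 6 mm thick, empty. Origin on the bench under its centre, z up.
Things that resemble listed ones, but are neither listed nor needed, are in the scene too. Leave any orange or purple look-alike of the wheel_spindle alone. Several things have the shape of the tray; the one meant has the colours described above.

How it is judged:
By the outcome, as a careful person would: the job done as asked, in the order asked, and still so for the second after the job is handed in, with the robot touching nothing.
It also fails if it takes over 43 s, if anything falls off the work surface, if the arm or the gripper's body presses on something with over 40 N, if the wrist force passes 120 N, or if a joint passes its speed limit or range.

### The arm

A 6-joint arm with a two-finger parallel gripper is mounted at the origin on the work surface. World frame = base frame: x ahead of the robot, y to its left, z up, the work surface at z = 0. Lengths are in m, angles in rad, forces in N, time in s.
With the tool pointing down it reaches from about 0.25 to 0.8 m from the base axis. Payload 8.5 kg.
Tool frame: the origin (TCP) lies at the very end of the fingers, on their centre line; the grasp point (between the pads) lies 19 mm behind it; z points along the fingers, y is the line along which they close (so a half turn about z gives the same grasp; the last joint's range is limited). The gripper opens to 85 mm and grips with 20 to 120 N. Pads are 22 mm wide; open, the fingers measure 114 mm over their backs; the gripper's body (76 mm by 85 mm) begins 54 mm behind the grasp point. The pads swing forward as they close: fully open they stand 13 mm farther back than shut.
Start: joints at [-1.255, 0.238, -0.013, 1.319, 0, 1.571], TCP at [0.163, -0.499, 0.231] pointing down, gripper open.
Joint ranges: [-2.66, 2.66], [-1.03, 1.9], [-1.14, 1.46], [-1.82, 2.27], [-1.45, 1.34], [-3.14, 3.14]. Speed limits (rad/s): [2.22, 2.22, 2.79, 3.14, 3.14, 3.14].

### API

Orientations are given as a unit quaternion [w, x, y, z].
In Python, from bench import manip, optics gives the robot as it stands.
- The arm moves only by the shell command python3 -m crank 'ROWS' [FORCE]. ROWS is JSON, one flat list of numbers, 7 for each row, row after row: the shift along the tool's x, y, z normalised to -1 to 1, where 1 is 0.5 m, then the turn, a rotation vector about the tool's x, y, z normalised to -1 to 1, where 1 is pi/2 rad, then the gripper's target within -1 to 1 (shut at 1, half-way at 0, fully open at -1). A call has 1 to 20 rows; each row is the pose to reach, as a shift and turn from the pose commanded when the call began, along the tool's axes at that moment; what a row does not reach only later rows make up. A row lasts 1/10 s, in which the tool goes at most 50 mm and 8.59 degrees, less where a joint would pass 70% of its speed; a pose out of reach is approached as far as the arm can. A call with a number of a shift or a turn outside -1 to 1 is refused whole. A call with a gripper value outside its range is refused whole. The fingers move at their own pace and stop on an object; FORCE is the grip in N (left out, the last holds). Time passes only in rows, so rows that repeat a pose let the fingers close. It gives the time, the measured TCP pose, the force, the opening and the grip force at its end, in the units of the state.
- manip.state(): the state, without advancing time (a new reading comes with each control period).
- optics.snapshot(name): name is "side" or "top"; returns (picture, depth): 400x640x3 uint8, red, green, blue; 400x640 float32, m along the optical axis (not along the pixel's ray), 0 where there is no reading.
- optics.camera_model(name): a dict with "K" (3x3 intrinsics, pixels), "k1" (the pictures are not rectified: a ray, as slopes to the right and down, at radius r is drawn at 1 + k1 r^2 times it, then the intrinsics apply), "world_from_camera" (4x4, takes a point from camera to world coordinates). Camera axes: x right, y down, z forward; pixel columns grow to the right and rows downward; lengths in m; the calibration is good to about 2 mm. A picture is of the moment at which its call begins. camera_model takes no time and is no camera call.
- manip.finish_job(): hands the job in; it is judged then, once.
The state is a dict: "time": time; "q": joint angles; "qvel": joint speeds; "joint_efforts": joint torques, N m; "position": TCP position; "ee_rot": TCP orientation; "contact_force": force on the tool from outside, world axes, zero at the start; "moment": the same for the moment, N m; "finger_gap": finger opening in m; "finger_force": force on a finger pad.
Only numpy, scipy, OpenCV 4.12 (cv2) and the standard library are available. Lean on these libraries where they do the work, as an engineer would, in place of code of your own. Each camera call takes 0.05 s, during which the arm holds its last target. There are 200 camera calls.

## Working session

There is one attempt and no reset: what is moved stays moved. The work goes in short steps, Python scripts to look and compute and a shell command to move; the robot and the scene stay as the last step left them, time stands still between calls to the robot, and variables do not carry over. Pictures are saved under pics/ and viewed, at most 10 in all, crops included, and the job is handed in when it is done.

```bash
ls; mkdir -p pics; cat > h.py <<'E'
import numpy as np, cv2
from bench import manip, optics
def pts(name, depth):
    m=optics.camera_model(name);K=np.array(m["K"]);T=np.array(m["world_from_camera"])
    v,u=np.mgrid[0:400,0:640].astype(np.float32)
    d=cv2.undistortPoints(np.stack([u.ravel(),v.ravel()],1)[:,None],K,np.array([m["k1"],0,0,0,0.]))[:,0].reshape(400,640,2)
    P=np.dstack([d*depth[...,None],depth])
    return P@T[:3,:3].T+T[:3,3]
def ray(name,uv,z):
    m=optics.camera_model(name);K=np.array(m["K"]);T=np.array(m["world_from_camera"])
    d=cv2.undistortPoints(np.array(uv,float).reshape(-1,1,2),K,np.array([m["k1"],0,0,0,0.]))[:,0]
    r=np.c_[d,np.ones(len(d))]@T[:3,:3].T
    return T[:3,3]+r*((z-T[2,3])/r[:,2])[:,None]
def snap(name,f):
    im,d=optics.snapshot(name);cv2.imwrite(f,im[...,::-1]);np.savez(f[:-4]+'.npz',im=im,d=d);return im,d
E
python3 - <<'E'
from h import *
for n in("top","side"):
    snap(n,f"pics/{n}0.png");m=optics.camera_model(n);print(n,np.round(m["K"],1).tolist(),m["k1"],np.round(m["world_from_camera"],3).tolist())
print(manip.state())
E
```

```text
pics
top [[401.4, 0.0, 322.3], [0.0, 401.4, 197.5], [0.0, 0.0, 1.0]] -0.021080362584908845 [[0.002, -0.997, 0.082, 0.416], [-1.0, -0.001, 0.013, -0.028], [-0.013, -0.082, -0.997, 0.879], [0.0, 0.0, 0.0, 1.0]]
side [[361.8, 0.0, 318.4], [0.0, 361.8, 198.0], [0.0, 0.0, 1.0]] -0.07177619423096379 [[0.989, -0.11, 0.096, 0.392], [-0.146, -0.714, 0.685, -0.526], [-0.007, -0.692, -0.722, 0.606], [0.0, 0.0, 0.0, 1.0]]
{'time': 0.1, 'q': array([-1.25497924e+00,  2.38709889e-01, -1.41662698e-02,  1.31917363e+00,
       -1.08910979e-06,  1.57079929e+00]), 'qvel': array([ 0.00114907, -0.00195325,  0.00060123, -0.00078035,  0.0004326 ,
       -0.00030352]), 'joint_efforts': array([-4.71179028e-04, -5.39719963e+01,  3.46997488e+01,  1.34080337e-02,
       -1.15134765e-05, -6.62267979e-06]), 'position': array([ 0.16294905, -0.4986921 ,  0.23074905]), 'ee_rot': array([-6.18847958e-04,  9.87558371e-01,  1.57251620e-01, -9.90941510e-05]), 'contact_force': array([-0.07464986, -0.67973087,  0.39624458]), 'moment': array([-0.03609882,  0.00951665, -0.05000982]), 'finger_force': 0.0, 'finger_gap': 0.08556105199169214}
```

View pics/top0.png

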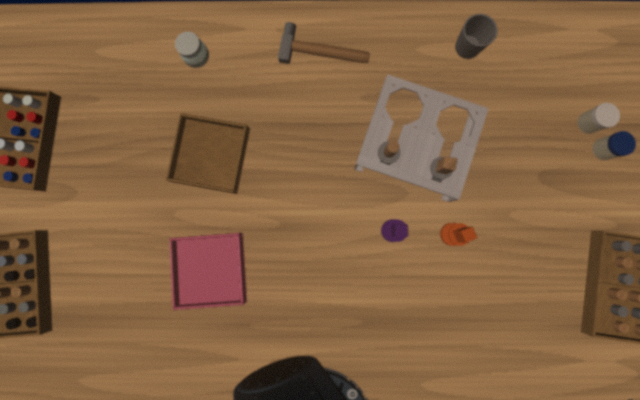

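View pics/side0.png

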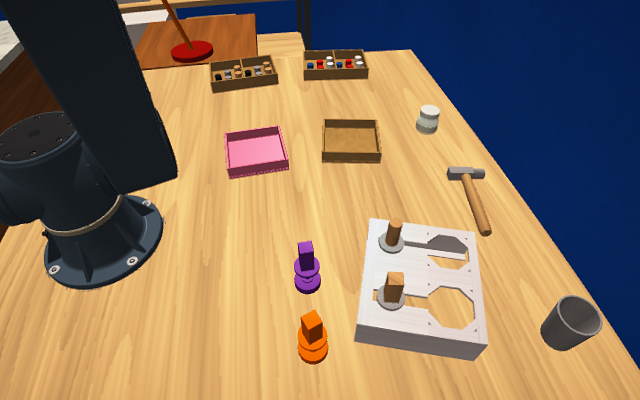

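Top view: the brown tray is at (208,153) and a pink one at (208,270). The rack is near (425,137), with spindles at (390,147) and (447,163). The purple (395,230) and orange (457,234) look-alikes stand on the bench. In the side view the rack spindles are at (394,232) and (394,287); the nearer one looks square. I'll confirm that in a crop.

```bash
python3 - <<'E'
from h import *
S=np.load('pics/side0.npz');T=np.load('pics/top0.npz')
a=cv2.resize(S['im'][205:320,350:490],None,fx=3.5,fy=3.5,interpolation=2)
b=cv2.resize(T['im'][70:205,350:495],None,fx=2,fy=2,interpolation=2)
c=np.zeros((a.shape[0],a.shape[1]+b.shape[1],3),np.uint8);c[:,:a.shape[1]]=a;c[:b.shape[0],a.shape[1]:]=b
cv2.imwrite('pics/crop1.png',c[...,::-1])
for n,D in(("top",T),("side",S)):
    P=pts(n,D['d']);ok=D['d']>0;X=P[...,0];Y=P[...,1];Z=P[...,2]
    hsv=cv2.cvtColor(D['im'],cv2.COLOR_RGB2HSV)
    reg=ok&(X>.3)&(X<.62)&(Y>-.4)&(Y<-.05)
    wood=reg&(hsv[...,1]>80)&(Z>.085)&(hsv[...,0]<25)
    k,l,st,ce=cv2.connectedComponentsWithStats(wood.astype(np.uint8))
    for i in range(1,k):
        if st[i,4]>25:
            m=l==i;zt=np.percentile(Z[m],95);t=m&(Z>zt-.008)
            r=cv2.minAreaRect((P[t][:,:2]*1000).astype(np.float32))
            print(n,'grip',ce[i].round(),st[i,4],'ztop',zt.round(4),'n',t.sum(),'mean',P[t].mean(0).round(4),r, 'toppix',np.argwhere(t).mean(0)[::-1].round(1))
    sh=reg&(abs(Z-.07)<.006)&(hsv[...,1]<70)
    print(n,'sheet',sh.sum(),Z[sh].mean(),cv2.minAreaRect((P[sh][:,:2]*1000).astype(np.float32)))
    tr=ok&(X>.3)&(X<.7)&(Y>0.05)&(Y<.45)&(abs(Z-.035)<.008)
    k,l,st,ce=cv2.connectedComponentsWithStats(tr.astype(np.uint8))
    for i in range(1,k):
        if st[i,4]>60: print(n,'tray',ce[i].round(),Z[l==i].mean(),cv2.minAreaRect((P[l==i][:,:2]*1000).astype(np.float32)))
E
```

```text
top grip [392. 148.] 174 ztop 0.1322 n 120 mean [ 0.5746 -0.1511  0.1298] ((574.9160766601562, -150.89166259765625), (20.95414924621582, 21.44096565246582), 83.04137420654297) toppix [392.9 146.4]
top grip [447. 164.] 262 ztop 0.1316 n 169 mean [ 0.5436 -0.2565  0.1297] ((543.6991577148438, -256.92474365234375), (24.096403121948242, 24.31253433227539), 80.50455474853516) toppix [449.1 162.8]
top grip [466. 234.] 232 ztop 0.116 n 173 mean [ 0.4095 -0.2945  0.1138] ((409.29461669921875, -294.85943603515625), (24.457799911499023, 24.803041458129883), 20.31352996826172) toppix [468.3 234.2]
top sheet 4542 0.06928866253691165 ((585.2432250976562, -213.2911376953125), (219.31954956054688, 148.15562438964844), 70.73238372802734)
top tray [206. 152.] 0.03273818791720202 ((583.5521240234375, 233.14691162109375), (152.40798950195312, 150.95321655273438), 79.22755432128906)
top tray [205. 252.] 0.03307648950194628 ((350.2395935058594, 229.11422729492188), (111.7187728881836, 151.60098266601562), 4.528321743011475)
side grip [394. 230.] 326 ztop 0.1326 n 141 mean [ 0.5764 -0.1533  0.131 ] ((576.
[... 239 characters left out ...]
842845916748047, 23.927783966064453), 74.09974670410156) toppix [395.1 279.6]
side grip [311. 324.] 431 ztop 0.1165 n 285 mean [ 0.4113 -0.2981  0.1147] ((411.3982849121094, -296.4647216796875), (24.17234992980957, 24.179946899414062), 22.451080322265625) toppix [311.2 320.5]
side sheet 5388 0.0704460068869165 ((586.5580444335938, -212.79359436035156), (222.73008728027344, 145.53814697265625), 71.01065063476562)
side tray [352. 138.] 0.032542734132397 ((584.8529052734375, 231.0202178955078), (152.44847106933594, 150.24505615234375), 79.64492797851562)
side tray [267. 148.] 0.03259718166324036 ((350.5108947753906, 227.4163360595703), (113.32402038574219, 154.9644317626953), 4.708307266235352)
```

View pics/crop1.png

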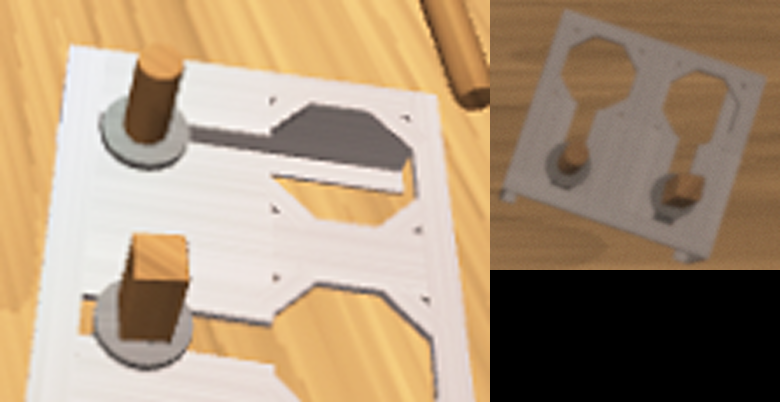

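Candidates: the square grip at top (449,163) / side (395,280), the round grip at top (393,146), and the orange (457,234) and purple (395,230) ones standing on the bench. The crop shows the pale, flat-faced square grip hanging in the near (right) slot, so that is the wheel_spindle. Its top measures z = 0.131, which matches the expected height. My rack mask was cut off, so I'll redo the rack pose and grip yaw.

```bash
python3 - <<'E'
from h import *
sp=np.array([.544,-.2585])
for n in("top","side"):
    D=np.load(f'pics/{n}0.npz');P=pts(n,D['d']);Z=P[...,2];X=P[...,0];Y=P[...,1]
    hsv=cv2.cvtColor(D['im'],cv2.COLOR_RGB2HSV)
    sh=(D['d']>0)&(X>.45)&(X<.8)&(Y>-.42)&(Y<-.03)&(abs(Z-.07)<.008)
    k,l,st,ce=cv2.connectedComponentsWithStats(sh.astype(np.uint8));i=1+st[1:,4].argmax();m=l==i
    (c,s,a)=cv2.minAreaRect((P[m][:,:2]*1000).astype(np.float32));print(n,'rack',c,s,a)
    box=cv2.boxPoints((c,s,a));print(box.round().tolist())
    # hole contours -> fit from mask
    mm=m.astype(np.uint8)
    cs,h=cv2.findContours(mm,cv2.RETR_CCOMP,cv2.CHAIN_APPROX_NONE)
    for q,hh in zip(cs,h[0]):
        if hh[3]>=0 and cv2.contourArea(q)>150:
            w=ray(n,q[:,0],.07)[:,:2]; print(' hole',cv2.contourArea(q),w.min(0).round(3),w.max(0).round(3),cv2.minAreaRect((w*1000).astype(np.float32)))
    t=(Z>.127)&(Z<.137)&(np.hypot(X-sp[0],Y-sp[1])<.03)&(hsv[...,1]>80)
    q=max(cv2.findContours(t.astype(np.uint8),0,cv2.CHAIN_APPROX_NONE)[0],key=cv2.contourArea)
    w=ray(n,q[:,0],.131)[:,:2]*1000
    print(' grip',cv2.minAreaRect(w.astype(np.float32)))
E
```

```text
top rack (610.4758911132812, -222.13514709472656) (219.59201049804688, 201.667236328125) 70.7214126586914
[[479.0, -292.0], [669.0, -359.0], [742.0, -152.0], [552.0, -85.0]]
 hole 1565.5 [ 0.531 -0.326] [ 0.676 -0.246] ((602.4603881835938, -276.215087890625), (76.67459869384766, 146.46546936035156), 72.43690490722656)
 hole 1485.0 [ 0.563 -0.226] [ 0.712 -0.141] ((636.5438842773438, -172.26510620117188), (77.27022552490234, 150.99063110351562), 69.34032440185547)
 grip ((543.4010620117188, -256.20281982421875), (24.587451934814453, 23.820999145507812), 77.37313842773438)
side rack (612.6405639648438, -221.81578063964844) (222.66485595703125, 200.82382202148438) 70.95278930664062
[[481.0, -294.0], [671.0, -360.0], [744.0, -149.0], [554.0, -84.0]]
 hole 1817.5 [ 0.561 -0.33 ] [ 0.677 -0.251] ((625.5335083007812, -279.025634765625), (77.87983703613281, 110.6187515258789), 47.53846740722656)
 hole 590.5 [ 0.533 -0.269] [ 0.581 -0.207] ((556.7041015625, -238.39382934570312), (68.8719711303711, 34.1927490234375), 59.08648681640625)
 hole 1302.0 [ 0.592 -0.226] [ 0.712 -0.147] ((651.782958984375, -179.47000122070312), (74.53929138183594, 121.01774597167969), 70.39703369140625)
 grip ((543.7041625976562, -259.5913391113281), (24.18977165222168, 25.16214942932129), 80.86773681640625)
```

```bash
python3 -m crank '[0.874,-0.222,0.05,0,0,-0.677,-1, 0.874,-0.222,0.05,0,0,-0.677,-1, 0.874,-0.222,0.05,0,0,-0.677,-1, 0.874,-0.222,0.05,0,0,-0.677,-1, 0.874,-0.222,0.05,0,0,-0.677,-1, 0.874,-0.222,0.05,0,0,-0.677,-1, 0.874,-0.222,0.05,0,0,-0.677,-1, 0.874,-0.222,0.05,0,0,-0.677,-1, 0.874,-0.222,0.05,0,0,-0.677,-1, 0.874,-0.222,0.05,0,0,-0.677,-1, 0.874,-0.222,0.05,0,0,-0.677,-1, 0.874,-0.222,0.05,0,0,-0.677,-1, 0.874,-0.222,0.05,0,0,-0.677,-1, 0.874,-0.222,0.05,0,0,-0.677,-1, 0.874,-0.222,0.05,0,0,-0.677,-1, 0.874,-0.222,0.05,0,0,-0.677,-1]' 40
python3 - <<'E'
from h import *
from scipy.spatial.transform import Rotation as R
s=manip.state();r=R.from_quat(np.roll(s['ee_rot'],-1)).as_matrix();print(s['time'],s['position'],'\n',r.round(3),np.degrees(np.arctan2(r[1,1],r[0,1])),s['q'].round(2))
M=r.T@(np.array([.5437,-.258,.0865])-s['position'])/.5;print(M)
snap('side','pics/side1.png')
E
```

```text
time: 1.7
position: [0.5436, -0.2582, 0.2065]
ee_rot: [0.0, 0.772, 0.636, 0.0]
contact_force: [0.2, -0.2, -0.1]
finger_gap: 0.0856
finger_force: 0.0
1.7 [ 0.54358015 -0.25823497  0.20654768] 
 [[ 0.191  0.982  0.   ]
 [ 0.982 -0.191 -0.   ]
 [ 0.     0.    -1.   ]] -11.026883879076617 [-0.44  0.38  0.13  1.32  0.    1.32]
[5.05370063e-04 7.90085299e-05 2.40095399e-01]
```

View pics/side1.png

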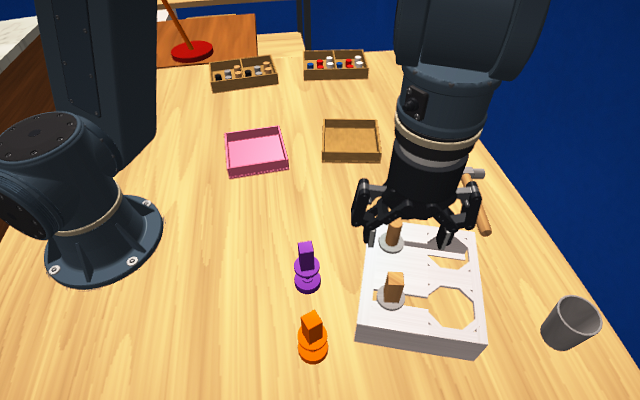

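The gripper is above the rack, with fingers at (365,235) and (445,240) straddling the square grip (394,287) along the slot, and the path down is clear. Next I descend and close.

```bash
python3 -m crank '[0,0,0.06,0,0,0,-1, 0,0,0.12,0,0,0,-1, 0,0,0.18,0,0,0,-1, 0,0,0.22,0,0,0,-1, 0,0,0.24,0,0,0,-1, 0,0,0.24,0,0,0,-1, 0,0,0.24,0,0,0,-1, 0,0,0.24,0,0,0,0.3, 0,0,0.24,0,0,0,1, 0,0,0.24,0,0,0,1, 0,0,0.24,0,0,0,1, 0,0,0.24,0,0,0,1, 0,0,0.24,0,0,0,1, 0,0,0.24,0,0,0,1, 0,0,0.24,0,0,0,1, 0,0,0.24,0,0,0,1, 0,0,0.24,0,0,0,1, 0,0,0.24,0,0,0,1]' 50
python3 - <<'E'
from h import *
from scipy.spatial.transform import Rotation as R
s=manip.state();r=R.from_quat(np.roll(s['ee_rot'],-1)).as_matrix();print(s['position'],s['moment'].round(2))
print(r.T@np.array([.5437*0+.945*.0993-.0,-.327*.0993,.003])/.5, r.T@(np.array([.6379,-.2894,.0885])-s['position'])/.5)
E
```

```text
time: 3.55
position: [0.5442, -0.2579, 0.0867]
ee_rot: [0.0, 0.771, 0.636, 0.0]
contact_force: [-0.2, -0.3, 5.1]
finger_gap: 0.0233
finger_force: 52.1
[ 0.54417501 -0.25787237  0.08670068] [0.03 0.23 0.03]
[-0.02802911  0.19661137 -0.00587215] [-0.02621964  0.19602778 -0.00347135]
```

```bash
python3 -m crank '[0,0,-0.006,0,0,0,1, 0,0,-0.006,0,0,0,1, -0.003,0.02,-0.006,0,0,0,1, -0.006,0.045,-0.006,0,0,0,1, -0.009,0.07,-0.006,0,0,0,1, -0.013,0.095,-0.006,0,0,0,1, -0.016,0.12,-0.006,0,0,0,1, -0.02,0.145,-0.006,0,0,0,1, -0.023,0.17,-0.006,0,0,0,1, -0.026,0.19,-0.006,0,0,0,1, -0.027,0.196,-0.006,0,0,0,1, -0.027,0.196,-0.006,0,0,0,1, -0.027,0.196,-0.006,0,0,0,1]'
python3 - <<'E'
from h import *
s=manip.state();print(s['position'],s['moment'].round(2))
snap('side','pics/side2.png')
E
```

```text
time: 4.85
position: [0.6372, -0.2895, 0.0889]
ee_rot: [-0.0, 0.772, 0.636, -0.0]
contact_force: [0.1, 0.7, -1.8]
finger_gap: 0.0234
finger_force: 51.4
[ 0.63724097 -0.28954067  0.08891874] [ 0.02  0.01 -0.01]
```

View pics/side2.png

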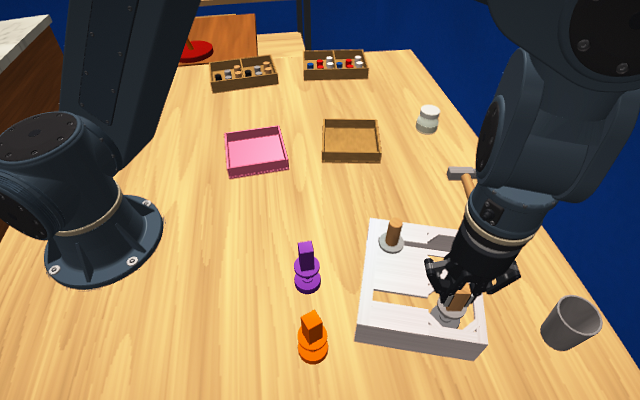

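The spindle is held at the wide opening (~(452,310)) and upright, with the wheel below the sheet. The round one is undisturbed at (392,240). Lifting now.

```bash
python3 -m crank '[0,0,-0.03,0,0,0,1, 0,0,-0.07,0,0,0,1, 0,0,-0.11,0,0,0,1, 0,0,-0.15,0,0,0,1, 0,0,-0.2,0,0,0,1, 0,0,-0.25,0,0,0,1, 0,0,-0.29,0,0,0,1, 0,0,-0.3,0,0,0,1, 0,0,-0.3,0,0,0,1, 0,0,-0.3,0,0,0,1, 0,0,-0.3,0,0,0,1]'
python3 - <<'E'
from h import *
from scipy.spatial.transform import Rotation as R
s=manip.state();r=R.from_quat(np.roll(s['ee_rot'],-1)).as_matrix();print(s['position'],s['contact_force'],s['moment'].round(2))
im,d=snap('side','pics/side3.png');P=pts('side',d)
near=(np.hypot(P[...,0]-s['position'][0],P[...,1]-s['position'][1])<.032)&(P[...,2]>.1)&(P[...,2]<s['position'][2]-.02)&(d>0)
print('lowest',np.percentile(P[near][:,2],[0,1,5]),np.argwhere(near).mean(0))
print(r.T@(np.array([.584,.232,0])-s['position']*[1,1,0])/.5)
c=im[100:330,380:560];cv2.imwrite('pics/crop3.png',cv2.resize(c,None,fx=2.5,fy=2.5)[...,::-1])
E
```

```text
time: 6.0
position: [0.6371, -0.2894, 0.2378]
ee_rot: [-0.001, 0.771, 0.636, -0.0]
contact_force: [-0.6, 0.3, -1.1]
finger_gap: 0.0236
finger_force: 51.4
[ 0.63705759 -0.28944695  0.2377737 ] [-0.58529638  0.32319233 -1.12929178] [-0.    0.01 -0.03]
lowest [0.16734025 0.16853559 0.1713273 ] [273.45635359 469.33038674]
[ 1.00361135 -0.30273871  0.0012901 ]
```

View pics/crop3.png

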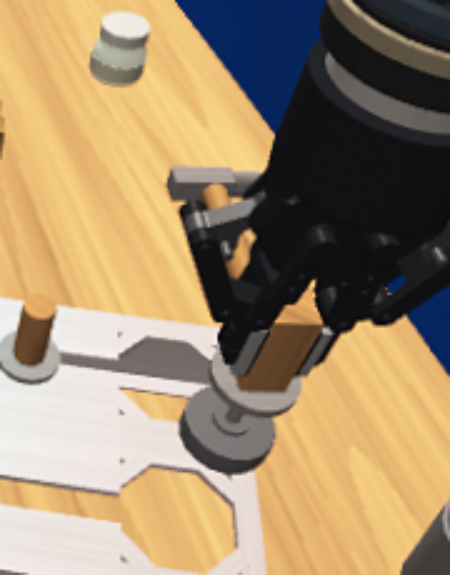

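The spindle is clear of the rack and upright in the gripper; the wheel underside is at z ≈ 0.167, as expected. I'll carry it to the tray.

```bash
python3 -m crank '[0.03,-0.009,0,0,0,0,1, 0.09,-0.027,0,0,0,0,1, 0.17,-0.051,0,0,0,0,1, 0.25,-0.075,0,0,0,0,1, 0.33,-0.1,0,0,0,0,1, 0.41,-0.124,0,0,0,0,1, 0.49,-0.148,0,0,0,0,1, 0.57,-0.172,0,0,0,0,1, 0.65,-0.196,0,0,0,0,1, 0.73,-0.22,0,0,0,0,1, 0.81,-0.245,0,0,0,0,1, 0.89,-0.269,0,0,0,0,1, 0.95,-0.287,0,0,0,0,1, 0.99,-0.299,0,0,0,0,1, 1,-0.302,0,0,0,0,1, 1,-0.302,0,0,0,0,1, 1,-0.302,0,0,0,0,1, 1,-0.302,0,0,0,0,1]'
python3 - <<'E'
from h import *
s=manip.state();p=s['position'];print(p,s['contact_force'],s['moment'].round(2))
im,d=snap('side','pics/side4.png');P=pts('side',d)
near=(np.hypot(P[...,0]-p[0],P[...,1]-p[1])<.032)&(P[...,2]>.1)&(P[...,2]<p[2]-.02)&(d>0)
print('lowest',np.percentile(P[near][:,2],[0,1,5]))
E
```

```text
time: 7.85
position: [0.5846, 0.2289, 0.2394]
ee_rot: [0.0, 0.772, 0.636, -0.0]
contact_force: [-0.7, -0.1, -1.1]
finger_gap: 0.0234
finger_force: 51.4
[0.58458508 0.2289045  0.23935556] [-0.69567373 -0.13416978 -1.13184648] [-0.05  0.01  0.03]
lowest [0.16872063 0.17003534 0.17175535]
```

View pics/side4.png

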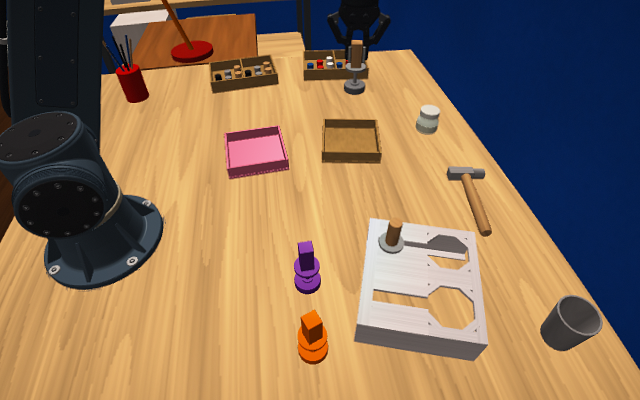

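The spindle at (355,75) is 16 cm above the brown tray (351,140), centred over it within a few mm. I'll lower it to about 4 mm above the floor, then creep down.

```bash
python3 -m crank '[0,0,0.04,0,0,0,1, 0,0,0.1,0,0,0,1, 0,0,0.16,0,0,0,1, 0,0,0.22,0,0,0,1, 0,0,0.27,0,0,0,1, 0,0,0.3,0,0,0,1, 0,0,0.312,0,0,0,1, 0,0,0.318,0,0,0,1, 0,0,0.318,0,0,0,1, 0,0,0.318,0,0,0,1, 0,0,0.318,0,0,0,1]'; python3 -m crank '[0,0,0.002,0,0,0,1, 0,0,0.004,0,0,0,1, 0,0,0.004,0,0,0,1]';python3 -m crank '[0,0,0.002,0,0,0,1, 0,0,0.002,0,0,0,1, 0,0,0.002,0,0,0,1]'
```

```text
time: 9.0
position: [0.5851, 0.2301, 0.0813]
ee_rot: [0.0, 0.772, 0.636, 0.001]
contact_force: [0.4, -0.6, -2.2]
finger_gap: 0.0234
finger_force: 51.3
time: 9.3
position: [0.5845, 0.2299, 0.0783]
ee_rot: [-0.0, 0.771, 0.636, -0.0]
contact_force: [0.2, 0.1, -1.8]
finger_gap: 0.0234
finger_force: 51.3
time: 9.6
position: [0.5845, 0.2299, 0.0773]
ee_rot: [-0.0, 0.771, 0.636, -0.0]
contact_force: [-0.1, -0.1, -2.1]
finger_gap: 0.0233
finger_force: 51.3
```

```bash
python3 -m crank '[0,0,0.001,0,0,0,1, 0,0,0.001,0,0,0,1, 0,0,0.001,0,0,0,1]'; python3 -m crank '[0,0,0.001,0,0,0,1, 0,0,0.001,0,0,0,1, 0,0,0.001,0,0,0,1]';python3 -m crank '[0,0,0.001,0,0,0,1, 0,0,0.001,0,0,0,1, 0,0,0.001,0,0,0,1]'
```

```text
time: 9.9
position: [0.5845, 0.2299, 0.0768]
ee_rot: [-0.0, 0.772, 0.636, 0.0]
contact_force: [-0.1, -0.6, -1.9]
finger_gap: 0.0236
finger_force: 51.4
time: 10.2
position: [0.5846, 0.23, 0.0767]
ee_rot: [0.0, 0.771, 0.636, 0.0]
contact_force: [-1.2, -1.2, 4.1]
finger_gap: 0.0237
finger_force: 52.1
time: 10.5
position: [0.5847, 0.2299, 0.0767]
ee_rot: [0.0, 0.771, 0.636, 0.0]
contact_force: [-1.5, -1.6, 8.8]
finger_gap: 0.0233
finger_force: 52.7
```

It has touched the floor at 9 N. I'll open gently, then retreat straight up.

```bash
python3 -m crank '[0,0,0,0,0,0,0.3, 0,0,0,0,0,0,0.2, 0,0,0,0,0,0,0, 0,0,0,0,0,0,-0.3, 0,0,0,0,0,0,-0.7, 0,0,0,0,0,0,-1, 0,0,0,0,0,0,-1, 0,0,0,0,0,0,-1, 0,0,0,0,0,0,-1, 0,0,0,0,0,0,-1]' 
python3 -m crank '[0,0,-0.02,0,0,0,-1, 0,0,-0.06,0,0,0,-1, 0,0,-0.12,0,0,0,-1, 0,0,-0.19,0,0,0,-1, 0,0,-0.26,0,0,0,-1, 0,0,-0.3,0,0,0,-1, 0,0,-0.32,0,0,0,-1, 0,0,-0.32,0,0,0,-1, 0,0,-0.32,0,0,0,-1, 0,0,-0.32,0,0,0,-1]'
python3 - <<'E'
from h import *
im,d=snap('side','pics/side5.png');P=pts('side',d)
m=(np.hypot(P[...,0]-.5845,P[...,1]-.23)<.03)&(P[...,2]>.075)&(P[...,2]<.14)&(d>0)
print(m.sum(),np.percentile(P[m][:,2],98),P[m&(P[...,2]>.11)].mean(0))
c=im[30:260,280:480];cv2.imwrite('pics/crop5.png',cv2.resize(c,None,fx=2.5,fy=2.5)[...,::-1])
E
```

```text
time: 11.5
position: [0.5845, 0.23, 0.0758]
ee_rot: [-0.0, 0.772, 0.636, 0.0]
contact_force: [-0.2, 0.4, -0.2]
finger_gap: 0.0854
finger_force: 0.0
time: 12.5
position: [0.584, 0.2297, 0.2343]
ee_rot: [-0.0, 0.772, 0.636, -0.001]
contact_force: [-0.0, -0.3, 0.6]
finger_gap: 0.0857
finger_force: 0.0
199 0.12239531288548525 [0.58357919 0.22417928 0.11855263]
```

View pics/crop5.png

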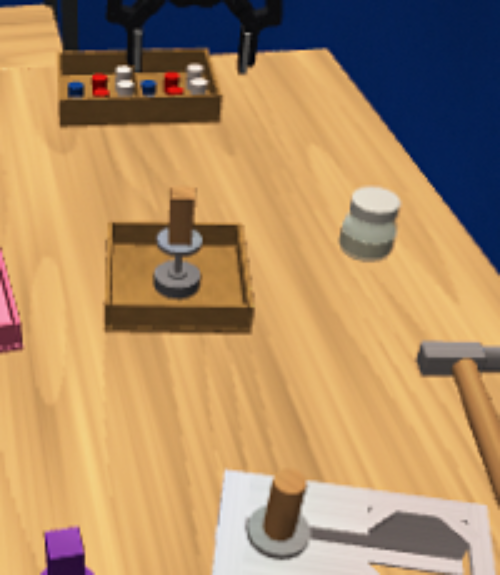

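The spindle stands upright in the brown tray (crop (180,245)), with its top at z ≈ 0.122 against 0.121 expected. The round one still hangs in its slot and the gripper is clear.

```bash
python3 -c "
from bench import manip
print(manip.finish_job())"
```

```text
the job is handed in; nothing more can be done
None
```

The square-gripped spindle was slid to the wide end, lifted out and set down upright in the brown tray; the round-gripped one was left hanging, and the job was handed in at about 12.5 s.

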